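# Put the wax warmer back together and hold its knob pressed in

## Robot

A 7-joint arm with a two-finger parallel gripper is mounted at the origin on a cart in front of the work surface, level with it; the furniture and walls round the work are solid. World frame = base frame: x ahead of the robot, y to its left, z up, the work surface at z = 0. Lengths are in m, angles in rad, forces in N, time in s.
With the tool pointing down it reaches from about 0.425 to 0.825 m from the base axis. Payload 3.6 kg.
Tool frame: the origin (TCP) lies between the finger pads; the fingertips stand arm.tip_extent ahead of it and the grasp point (between the pads) lies 6 mm ahead of it (arm.tip_extent is the distance from the TCP to the fingertips, in m); z points along the fingers, y is the line along which they close (so a half turn about z gives the same grasp; the last joint's range is limited). The gripper opens to 85 mm and grips with 20 to 120 N. Pads are 22 mm wide; open, the fingers measure 114 mm over their backs; the gripper's body (76 mm by 85 mm) begins 54 mm behind the grasp point. The pads swing forward as they close: fully open they stand 13 mm farther back than shut.
Start: joints at [1.125, 0.615, -0.013, 1.423, 0.008, 1.103, -0.04], TCP at [0.264, -0.594, 0.256] pointing down, gripper open.
Joint ranges: [-3.12, 3.12], [-0.3, 2.06], [-1.34, 1.32], [0.26, 2.42], [-1.36, 4.5], [0.01, 1.98], [-2.84, 2.84]. Speed limits (rad/s): [2.79, 2.79, 3.14, 3.14, 3.14, 3.14, 3.14].

## Interface

Orientations are given as [roll, pitch, yaw] about the fixed x, y, z axes, in that order (R = Rz(yaw) Ry(pitch) Rx(roll)).
In Python, from workcell import arm gives the robot as it stands. The module is installed in compiled form; this text tells all that it offers.
- The arm moves only by the shell command python3 -m handwheel 'ROWS' [OPENING] [FORCE]. ROWS is JSON, a list of rows, each an object with "xyz": the shift along the tool's x, y, z in cm, a list of three; "angular": the turn, a rotation vector about the tool's x, y, z in rad, a list of three. In form: [{"xyz": [tx, ty, tz], "angular": [ax, ay, az]}, ...]. A call has exactly 10 rows; each row is the pose to reach, as a shift and turn from the pose commanded when the call began, along the tool's axes at that moment; what a row does not reach only later rows make up. A row lasts 1/8 s, in which the tool goes at most 62.5 mm and 10.7 degrees, less where a joint would pass 70% of its speed; a pose out of reach is approached as far as the arm can. A call with a gripper value outside its range is refused whole. OPENING is the opening, from 0 (shut) to 1 (fully open), set as the call begins (- or left out, the last holds). The fingers move at their own pace and stop on an object; FORCE is the grip in N (left out, the last holds). Time passes only in rows, so rows that repeat a pose let the fingers close, or fill a call up. It gives the time, the measured TCP pose, the force, the opening and the grip force at its end, in the units of the state.
- arm.observe(): the state, without advancing time (a new reading comes with each control period).
- arm.grab_frame(name): name is "scene" or "side" or "wrist"; returns a dict with "color" (480x640x3 uint8, red, green, blue), "vfov" (degrees; the focal length in pixels is half the picture's height over the tangent of half this angle, whatever the lens; pixels are square), "cx", "cy" (the principal point, pixels), "k1" (the pictures are not rectified: a ray, as slopes to the right and down, at radius r is drawn at 1 + k1 r^2 times it, then the intrinsics apply), "cam_to_world" (4x4, takes a point from camera to world coordinates). Camera axes: x right, y down, z forward; pixel columns grow to the right and rows downward; lengths in m; the calibration is good to about 2 mm. A picture is of the moment at which its call begins. There is no depth.
- arm.close_job(): hands the job in; it is judged then, once.
The state is a dict: "clock": time; "joint_positions": joint angles; "joint_velocities": joint speeds; "joint_torque": joint torques, N m; "eef_pos": TCP position; "tcp_rot": TCP orientation; "contact_force": force on the tool from outside, world axes, zero at the start; "torque": the same for the moment, N m; "grip_width": finger opening in m; "finger_force": force on a finger pad.
Only numpy, scipy, OpenCV 4.12 (cv2) and the standard library are available. Lean on these libraries where they do the work, as an engineer would, in place of code of your own. Each camera call takes 0.05 s, during which the arm holds its last target. There are 200 camera calls.

## Task

Put the cleaned wax warmer back together: first set the empty melting pan on the warmer with both its holes over the two locating pegs, flat on the top, and let go of it. Then pick up the control knob, turn it so that the flat in its bore matches the flat of the spindle, push it fully home on the spindle and press it down against the spindle's spring to the stop. Finish while still gripping the knob and holding it pressed down, with the pan still in its seat; leave the other things on the table where they are.

Things in the scene. Friction and masses are not known exactly. Their poses are not given: they have to be found in the camera images.
- warmer: Wax warmer, a low grey box fixed to the table, 125 x 250 x 45 mm (x, y, z), flat top at 45 mm; turned 10 to 32 degrees to the left. Origin: centre of its underside on the table; z up; y along its length. At its +y end a round dark heating plate between two locating pegs, at its -y end an aluminium panel with the upright spindle, its axis at x = 0, y = -78 mm.
- pan_seat (a point): Middle of the pan's seat, on the warmer's top (45 mm above the table), at warmer x = 0, y = +45 mm; axes as the warmer's. Two steel pegs stand at x = +52 and -52 mm from here, 10 mm thick, 15 mm tall, the upper 6 mm tapered to 4 mm. The seated pan's origin is here, its x axis along the warmer's x, either way round.
- spindle_tip (a point): Tip, on the axis, of the upright D-shaped steel spindle: 14 mm round, with a flat 3.5 mm from the axis on its +x side; z up. Top 2.5 mm chamfered. It stands 26.5 mm above the warmer's top (71.5 mm above the table) when up. It was left turned up to 35 degrees either way of the warmer's x axis and turns only very stiffly (0.3 N m): match the knob to it.
- spindle (a joint): How far the spindle is pressed down (m): 0 up, 0.006 at its stop. Its spring takes about 3 N to start and 8 N at the stop; it springs back up when let go. It is to be held at more than 0.004.
- pan: Loose steel melting pan, 0.25 kg. Origin: middle of its flat underside, z up. Flange 130 x 44 mm (x, y), 8 mm thick, with two 14 mm through holes at x = +52 and -52 mm; round bowl of 80 mm diameter, rim at 40 mm; over it a fixed arch handle with a wooden bar along x, 64 mm long, 14 mm wide (y), from 78 to 92 mm high: pinch the bar across y from above, middle at 85 mm.
- knob: Loose black knob, 50 g, standing on its open end. Origin: middle of its underside, z up. Round skirt, 42 mm diameter, top face at 24 mm; on it a grip bar along x, 13 mm wide (y), 32 mm long, from 24 to 43 mm high, with a pointed nose and a white line at the +x end: pinch the bar across y from above.
- knob_bore (a point): Mouth of the knob's D-shaped bore, at the knob's origin, same axes: 18 mm deep, 16.6 mm wide, its flat 4.8 mm from the axis on the +x (nose) side. It goes on only with its x within about 10 degrees of the spindle's x. Fully home this point is 18 mm below the spindle's tip: 8.5 mm above the warmer's top with the spindle up, 2.5 mm at the stop.
- beeswax: A round cake of beeswax, 44 mm wide, 14 mm high, beyond the warmer. Origin: its underside. To be left alone.
- button_jar: A clear jar with a grey lid, 64 mm wide, 90 mm high. Origin: its underside. To be left alone.
- cream_tub: A low round cream tub, 63 mm wide, 34 mm high, near the robot. Origin: its underside. To be left alone.
Things that resemble listed ones, but are neither listed nor needed, are in the scene too. Of the things like the knob, leave any that is pink or yellow; of the rest the larger one is meant.

How it is judged:
By the outcome, as a careful person would: the job done as asked, in the order asked, and still so for the second after the job is handed in, while the arm keeps its last pose, push and grip.
It also fails if it takes over 64 s, if anything falls off the work surface, if the arm or the gripper's body presses on something with over 40 N, if the wrist force passes 120 N, or if a joint passes its speed limit or range.

## Working session

There is one attempt and no reset: what is moved stays moved. The work goes in short steps, Python scripts to look and compute and a shell command to move; the robot and the scene stay as the last step left them, time stands still between calls to the robot, and variables do not carry over. Pictures are saved under pics/ and viewed, at most 10 in all, crops included, and the job is handed in when it is done.

```bash
mkdir -p pics; cat > h.py <<'E'
import numpy as np, cv2
from workcell import arm
from scipy.spatial.transform import Rotation as R
def grab(name,save=None):
    f=arm.grab_frame(name)
    np.savez('last_'+name+'.npz',**{k:np.array(v) for k,v in f.items()})
    if save: cv2.imwrite('pics/'+save,f['color'][:,:,::-1])
    return f
def load(name): return dict(np.load('last_'+name+'.npz'))
def K(f):
    fl=240/np.tan(np.radians(float(f['vfov']))/2)
    return np.array([[fl,0,float(f['cx'])],[0,fl,float(f['cy'])],[0,0,1]]),np.array([float(f['k1']),0,0,0,0])
def rays(f,px):
    k,d=K(f); u=cv2.undistortPoints(np.array(px,float).reshape(-1,1,2),k,d)[:,0]
    M=np.array(f['cam_to_world']); v=np.c_[u,np.ones(len(u))]@M[:3,:3].T
    return M[:3,3],v
def plane(f,px,z):
    o,v=rays(f,px); return o+v*((z-o[2])/v[:,2])[:,None]
def proj(f,P):
    k,d=K(f); M=np.linalg.inv(np.array(f['cam_to_world']))
    return cv2.projectPoints(np.array(P,float).reshape(-1,1,3),cv2.Rodrigues(M[:3,:3])[0],M[:3,3],k,d)[0][:,0]
def togo(xyz,yaw=None):
    """shift in tool axes (cm) from measured pose"""
    s=arm.observe(); Rt=R.from_euler('xyz',s['tcp_rot']).as_matrix()
    return Rt.T@(np.array(xyz)-s['eef_pos'])*100
E
python3 - <<'E'
from h import *
for n in('scene','side','wrist'):
    f=grab(n,n+'0.png'); print(n,f['vfov'],f['k1'],np.round(f['cam_to_world'],3).tolist())
print(arm.tip_extent,arm.observe())
E
```

```text
scene 50.34525383133461 -0.022341663483853247 [[0.569, -0.446, 0.69, -0.073], [-0.822, -0.306, 0.48, -0.545], [-0.003, -0.841, -0.541, 0.544], [0.0, 0.0, 0.0, 1.0]]
side 45.16649437438155 -0.04067147068559491 [[0.611, 0.703, -0.364, 0.958], [0.791, -0.536, 0.293, -0.464], [0.011, -0.467, -0.884, 1.092], [0.0, 0.0, 0.0, 1.0]]
wrist 59.970255837441805 -0.02721486769277327 [[0.408, -0.878, -0.252, 0.326], [-0.913, -0.393, -0.11, -0.565], [-0.003, 0.275, -0.961, 0.373], [0.0, 0.0, 0.0, 1.0]]
0.025 {'clock': 0.15, 'joint_positions': array([ 1.12549789,  0.61567668, -0.01260327,  1.42453094,  0.00806589,
        1.10342278, -0.04039159]), 'joint_velocities': array([-0.00024838, -0.00238775,  0.00171   , -0.00566639, -0.00033447,
        0.00128169, -0.00200972]), 'joint_torque': array([ 2.05606229e-04, -4.69657516e+01,  2.59565748e-01, -1.71250963e+01,
        1.00928207e-02,  7.09357540e-03, -1.80875458e-05]), 'eef_pos': array([ 0.26412609, -0.59332457,  0.25541745]), 'tcp_rot': array([-3.13960399e+00, -4.48608566e-06,  4.18844603e-01]), 'contact_force': array([-0.18885178, -1.00216677,  0.00205692]), 'torque': array([-0.00695126, -0.05257649, -0.01796562]), 'finger_force': 0.0, 'grip_width': 0.08517530942758908}
```

View pics/scene0.png

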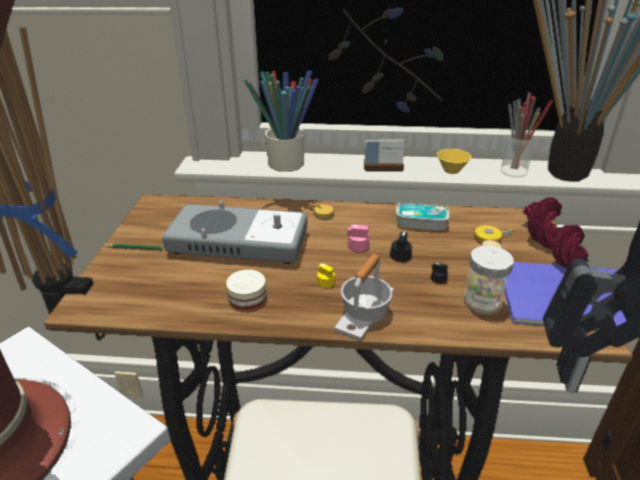

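View pics/side0.png

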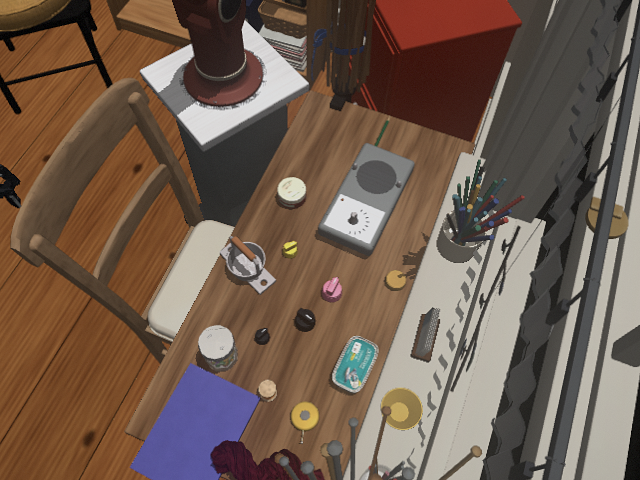

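The scene view shows the warmer (237,232) with its spindle at (277,220), the pan at (365,295), the large black knob at (401,247) and a small black one at (440,272). In the side view the warmer is at (367,195), the pan at (247,262) and the knob at (305,320).

```bash
python3 - <<'E'
from h import *
f=load('side'); c=f['color']; hsv=cv2.cvtColor(c,cv2.COLOR_RGB2HSV)
m=((hsv[...,0]<13)&(hsv[...,1]>120)&(hsv[...,2]>80)).astype(np.uint8)
m[:, :225]=0;m[:,275:]=0;m[:225]=0;m[275:]=0
ys,xs=np.nonzero(m);print(len(xs))
r=cv2.minAreaRect(np.c_[xs,ys].astype(np.float32));print(r)
b=cv2.boxPoints(r);print(plane(f,b,.088).round(4))
print('bar mid',plane(f,[r[0]],.088))
print('knob',plane(f,[[305,318]],.024),'small',plane(f,[[262,336]],.015))
print('warmer corners',plane(f,[[369,143],[415,159],[372,249],[319,235]],.045).round(3))
print('spindle',plane(f,[[352,206]],.06),'plate',plane(f,[[377,177]],.047))
out=cv2.resize(c[140:260,310:420],None,fx=3.6,fy=3.6,interpolation=cv2.INTER_CUBIC)
o2=cv2.resize(c[225:345,215:325],None,fx=3.6,fy=3.6,interpolation=cv2.INTER_CUBIC)
cv2.imwrite('pics/crop1.png',np.hstack([out,o2])[:,:,::-1])
E
```

```text
224
((260.5285339355469, 243.82298278808594), (53.86200714111328, 36.927703857421875), 33.11134338378906)
[[ 0.4511 -0.2723  0.088 ]
 [ 0.4172 -0.2011  0.088 ]
 [ 0.5259 -0.1688  0.088 ]
 [ 0.5559 -0.2391  0.088 ]]
bar mid [[ 0.48847896 -0.22058144  0.088     ]]
knob [[ 0.64474753 -0.23024995  0.024     ]] small [[ 0.62080467 -0.31690019  0.015     ]]
warmer corners [[ 0.407  0.132  0.045]
 [ 0.503  0.185  0.045]
 [ 0.616 -0.037  0.045]
 [ 0.525 -0.103  0.045]]
spindle [[ 0.5184056  -0.01066602  0.06      ]] plate [[0.48892177 0.0853324  0.047     ]]
```

View pics/crop1.png

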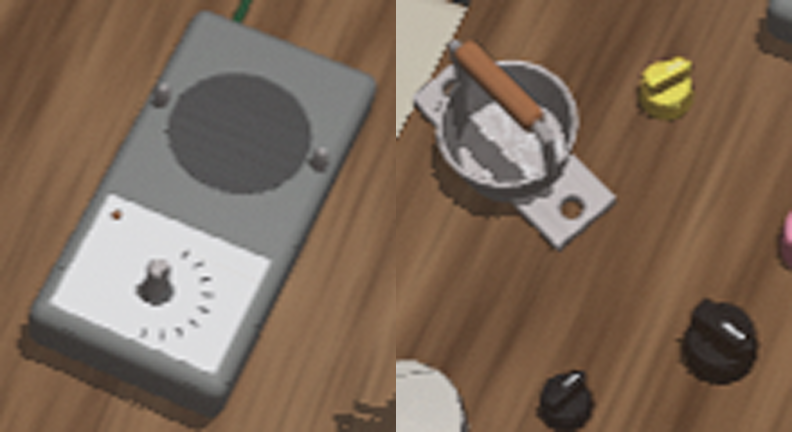

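The crop shows the warmer with pegs at crop (160,90) and (318,152) and the spindle tip at (158,262). The pan's bar runs from (463,52) to (533,117), with the flange holes at (450,90) and (571,207). The big knob's white line is at lower right, (733,329).

```bash
python3 - <<'E'
from h import *
f=load('side')
L=lambda p:[[310+(u)/3.6,140+v/3.6] for u,v in p]
Rr=lambda p:[[215+(u-396)/3.6,225+v/3.6] for u,v in p]
a=plane(f,Rr([[465,52],[535,117]]),.090);print('bar',a,a.mean(0),np.degrees(np.arctan2(*(a[1]-a[0])[[1,0]])))
a=plane(f,Rr([[450,92],[571,207]]),.006);print('holes',a,a.mean(0),np.degrees(np.arctan2(*(a[1]-a[0])[[1,0]])))
a=plane(f,L([[163,87],[320,149]]),.060);print('pegs',a,a.mean(0),np.degrees(np.arctan2(*(a[1]-a[0])[[1,0]])),np.linalg.norm(a[1]-a[0]))
print('tip',plane(f,L([[158,264]]),.0715))
a=plane(f,Rr([[705,305],[744,335]]),.043);print('knob',a,a.mean(0),np.degrees(np.arctan2(*(a[1]-a[0])[[1,0]])))
E
```

```text
bar [[ 0.4501249  -0.25660247  0.09      ]
 [ 0.50564043 -0.24884209  0.09      ]] [ 0.47788266 -0.25272228  0.09      ] 7.957670467700504
holes [[ 0.42422833 -0.26097392  0.006     ]
 [ 0.5269065  -0.24711963  0.006     ]] [ 0.47556742 -0.25404677  0.006     ] 7.684467453668226
pegs [[0.4405973  0.06262978 0.06      ]
 [0.53176967 0.10861386 0.06      ]] [0.48618348 0.08562182 0.06      ] 26.764743891819332 0.1021123679249054
tip [[ 0.53922164 -0.02379975  0.0715    ]]
knob [[ 0.63196815 -0.23057385  0.043     ]
 [ 0.6581837  -0.2243235   0.043     ]] [ 0.64507592 -0.22744867  0.043     ] 13.410194864802486
```

```bash
python3 -m handwheel '[{"xyz":[3,-2,0],"angular":[0,0,0.03]},{"xyz":[7,-4.7,0],"angular":[0,0,0.06]},{"xyz":[11,-7.4,1],"angular":[0,0,0.09]},{"xyz":[15,-10.1,1],"angular":[0,0,0.12]},{"xyz":[19,-12.8,2],"angular":[0,0,0.15]},{"xyz":[23,-15.5,2],"angular":[0,0,0.19]},{"xyz":[27,-18.2,3],"angular":[0,0,0.23]},{"xyz":[30.5,-20.5,4],"angular":[0,0,0.26]},{"xyz":[33.2,-22.4,4],"angular":[0,0,0.283]},{"xyz":[33.2,-22.4,4],"angular":[0,0,0.283]}]' 1 40
python3 - <<'E'
from h import *
f=grab('wrist','w1.png'); s=arm.observe(); print(s['eef_pos'],s['tcp_rot'],s['clock'])
M=np.array(f['cam_to_world']);print(M.round(3))
print(proj(f,[[.478,-.2527,.09],[.527,-.247,.006],[.424,-.261,.006]]))
E
```

```text
clock: 1.4
eef_pos: [0.4783, -0.2505, 0.2159]
tcp_rot: [-3.139, -0.001, 0.143]
contact_force: [-0.5, -0.2, 0.1]
grip_width: 0.0856
finger_force: 0.0
[ 0.47699794 -0.25296355  0.21608359] [-3.14111739e+00  3.78700669e-04  1.39139332e-01] 1.45
[[ 0.143 -0.951 -0.272  0.546]
 [-0.99  -0.139 -0.036 -0.241]
 [-0.003  0.275 -0.962  0.334]
 [ 0.     0.     0.     1.   ]]
[[324.67923517 234.38755623]
 [325.91245191 143.28643677]
 [324.39438377 269.83726015]]
```

View pics/w1.png

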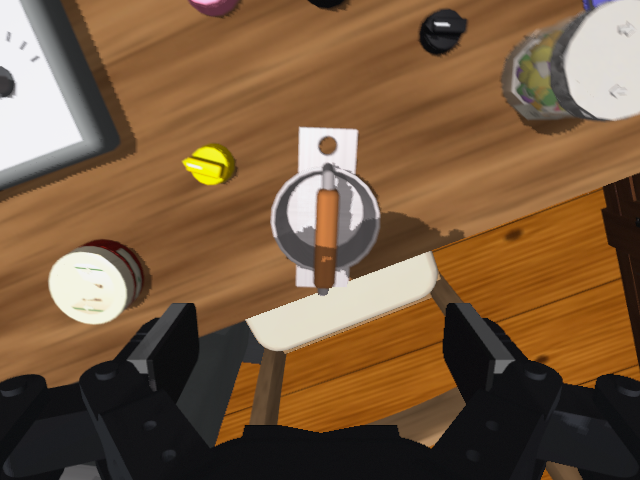

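The wrist view shows the bar from (328,190) to (325,290) and the front hole at (327,145), close to the prediction.

```bash
python3 - <<'E'
from h import *
f=load('wrist'); hsv=cv2.cvtColor(f['color'],cv2.COLOR_RGB2HSV)
m=((hsv[...,0]<13)&(hsv[...,1]>140)&(hsv[...,2]>90)).astype(np.uint8)
k=np.zeros_like(m);k[180:298,308:345]=1;m*=k
ys,xs=np.nonzero(m); r=cv2.minAreaRect(np.c_[xs,ys].astype(np.float32));print(r)
b=cv2.boxPoints(r); b=b[np.argsort(b[:,1])]
t,e=b[:2].mean(0),b[2:].mean(0); a=plane(f,[t,e],.090);print(a,a.mean(0),np.arctan2(*(a[0]-a[1])[[1,0]]))
h=plane(f,[[327.5,145]],.007);print(h)
d=a[0]-a[1];d/=np.linalg.norm(d);print('origin by hole',h-.052*d)
print(togo([*a.mean(0)[:2],.091]))
E
```

```text
((325.8897399902344, 238.4774169921875), (20.39342498779297, 97.48871612548828), 2.12109637260437)
[[ 0.50536083 -0.25046185  0.09      ]
 [ 0.44364482 -0.25739417  0.09      ]] [ 0.47450283 -0.25392801  0.09      ] 0.11185727047430595
[[ 0.52595353 -0.24838113  0.007     ]]
origin by hole [[ 0.4742785  -0.25418559  0.007     ]]
[-0.25573948  0.06685314 12.50842648]
```

```bash
python3 -m handwheel '[{"xyz":[-0.25,0.07,4],"angular":[0,0,0.02]},{"xyz":[-0.25,0.07,8],"angular":[0,0,0.02]},{"xyz":[-0.25,0.07,11],"angular":[0,0,0.02]},{"xyz":[-0.25,0.07,12.5],"angular":[0,0,0.02]},{"xyz":[-0.25,0.07,12.5],"angular":[0,0,0.02]},{"xyz":[-0.25,0.07,12.5],"angular":[0,0,0.02]},{"xyz":[-0.25,0.07,12.5],"angular":[0,0,0.02]},{"xyz":[-0.25,0.07,12.5],"angular":[0,0,0.02]},{"xyz":[-0.25,0.07,12.5],"angular":[0,0,0.02]},{"xyz":[-0.25,0.07,12.5],"angular":[0,0,0.02]}]'
python3 -m handwheel '[{"xyz":[0,0,0],"angular":[0,0,0]},{"xyz":[0,0,0],"angular":[0,0,0]},{"xyz":[0,0,0],"angular":[0,0,0]},{"xyz":[0,0,0],"angular":[0,0,0]},{"xyz":[0,0,0],"angular":[0,0,0]},{"xyz":[0,0,0],"angular":[0,0,0]},{"xyz":[0,0,0],"angular":[0,0,0]},{"xyz":[0,0,-2],"angular":[0,0,0]},{"xyz":[0,0,-6],"angular":[0,0,0]},{"xyz":[0,0,-11],"angular":[0,0,0]}]' 0 60
python3 - <<'E'
from h import *
s=arm.observe();print(s['eef_pos'],s['tcp_rot'],s['contact_force'])
print(togo([.485,.0857,.20]),s['tcp_rot'][2]-.467)
E
```

```text
clock: 2.7
eef_pos: [0.4742, -0.2551, 0.0915]
tcp_rot: [3.142, -0.0, 0.116]
contact_force: [0.6, 0.8, -0.3]
grip_width: 0.0853
finger_force: 0.0
clock: 3.95
eef_pos: [0.4732, -0.2551, 0.2012]
tcp_rot: [-3.14, 0.003, 0.115]
contact_force: [1.0, -0.3, -2.5]
grip_width: 0.013
finger_force: 59.0
[ 0.47319221 -0.25514096  0.20124618] [-3.14030734e+00  2.87983363e-03  1.15486569e-01] [ 0.98244056 -0.34536717 -2.53981775]
[  5.10076283 -33.72082616   0.15327097] -0.3515134314354417
```

```bash
python3 -m handwheel '[{"xyz":[0.3,-2,0],"angular":[0,0,-0.02]},{"xyz":[0.9,-6,0],"angular":[0,0,-0.06]},{"xyz":[1.5,-10,0],"angular":[0,0,-0.1]},{"xyz":[2.3,-15,0],"angular":[0,0,-0.15]},{"xyz":[3,-20,0],"angular":[0,0,-0.2]},{"xyz":[3.8,-25,0],"angular":[0,0,-0.26]},{"xyz":[4.4,-29,0],"angular":[0,0,-0.3]},{"xyz":[4.9,-32.5,0],"angular":[0,0,-0.33]},{"xyz":[5.1,-33.7,0],"angular":[0,0,-0.35]},{"xyz":[5.1,-33.7,0],"angular":[0,0,-0.35]}]'
python3 - <<'E'
from h import *
f=grab('wrist'); g=grab('side'); s=arm.observe(); print(s['eef_pos'],s['tcp_rot'],s['clock'])
print(proj(f,[[.5318,.1086,.06],[.4406,.0626,.06],[.539,-.0238,.0715]]),proj(g,[[.5318,.1086,.06],[.4406,.0626,.06]]))
o=cv2.resize(g['color'][120:240,310:430],None,fx=3.0,fy=3.0,interpolation=cv2.INTER_CUBIC)
o2=cv2.resize(f['color'][:360],(400,225))
w=f['color'][0:360,150:510]
cv2.imwrite('pics/c2.png',np.hstack([o,w])[:,:,::-1])
E
```

```text
clock: 5.2
eef_pos: [0.4852, 0.0855, 0.2006]
tcp_rot: [-3.141, 0.002, 0.467]
contact_force: [0.4, -0.0, -2.0]
grip_width: 0.0131
finger_force: 59.0
[0.48556595 0.08343651 0.20083193] [3.14062102e+00 1.85577453e-03 4.63135325e-01] 5.3
[[322.21213802 144.37204852]
 [321.87924415 298.71829233]
 [517.94416277 233.91142443]] [[398.89346202 181.4015897 ]
 [355.26803549 164.17427468]]
```

View pics/c2.png

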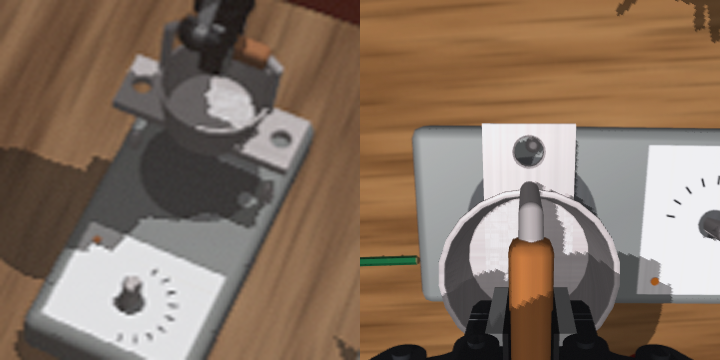

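The side half shows holes at (143,86) and (282,139), with a peg at (137,130). The wrist half shows the hole at (529,151) with the peg inside it at about (532,147).

```bash
python3 - <<'E'
from h import *
f=load('wrist');g=load('side')
zt=.2007-.091+.008
h=plane(f,[[319,151]],zt);print('wrist hole',h)
# dark hole centroid + bright peg inside
c=f['color'][130:172,300:340];gr=cv2.cvtColor(c,cv2.COLOR_RGB2GRAY)
m=(gr<150).astype(np.uint8);n,l,st,ce=cv2.connectedComponentsWithStats(m)
for i in range(1,n):
    if 100<st[i,4]<1200: print(st[i],ce[i]+[300,130],plane(f,[ce[i]+[300,130]],zt))
print('\n'.join(' '.join('%3d'%v for v in r[::2]) for r in gr[2:40:2]))
a=plane(g,[[310+143/3,120+86/3],[310+282/3,120+139/3]],zt);print('side holes',a,a.mean(0),np.arctan2(*(a[1]-a[0])[[1,0]]),np.linalg.norm(a[1]-a[0]))
p=plane(f,[[321,146]],.06);print('peg wrist',p)
E
```

```text
wrist hole [[0.5315805  0.11041557 0.1177    ]]
[  3   6  31  31 729] [318.01783265 150.98491084] [[0.53137656 0.11083448 0.1177    ]]
236 237 236 234 236 238 238 237 234 232 233 236 236 233 231 232 234 233 235 233
237 238 237 236 237 239 239 238 235 211 225 237 238 235 232 233 236 234 236 235
238 238 237 236 237 239 190 139 134 136 137 117 175 212 232 233 235 234 236 234
237 237 237 235 216 133 154 158 154  99 107  91  78 113 162 233 235 234 236 234
237 237 236 198 141 164 140 134 119  71  73  78  74  71 106 152 235 234 235 234
237 236 226 129  95 118  93  82  71  73  92 112 110  74  70 133 180 234 235 234
236 237 150 101  83  83  83  80  70  77 114 124 123 100  71  71 161 224 234 233
236 236 123  83  83  83  83  81  71  75 119 123 123 101  71  73  96 180 234 233
237 221 110  83  83  83  83  84  72  72  87 114 108  80  68  77  83 168 234 232
236 181 108  84  83  83  83  83  82  70  70  72  72  74  76  82 105 170 234 232
236 174  98  83  83  83  83  83  84  82  78  71  74  80 128 106 132 171 233 232
236 199 120  84  83  83  83  83  83  83  83  83  84 137 118 162 136 173 233 231
235 232 125  83  83  83  83  82  79  75  73  71 100 150 157 165 101 174 233 230
235 235 149  64  62  55  54  53  52  53  53  69  97  98 100  92 145 216 232 230
234 234 195 146  60  52  52  52  52  53  53  66  99  97  95 122 174 231 232 230
234 234 234 159 143  63  52  51  52  52  54  82  99  91 103 178 217 231 232 230
233 234 233 225 164 158  70  65  57  56  57  88  82 117 172 201 231 230 231 229
232 234 233 230 232 213 168 152 130 114 118 150 164 170 221 228 230 230 231 229
232 233 232 230 232 234 233 213 194 179 195 203 228 228 226 228 230 229 230 229
side holes [[0.44217417 0.06228171 0.1177    ]
 [0.53424491 0.10965032 0.1177    ]] [0.48820954 0.08596601 0.1177    ] 0.4751648123621364 0.10354132797267128
peg wrist [[0.53059932 0.1088187  0.06      ]]
```

```bash
python3 -m handwheel '[{"xyz":[-0.1,0.15,1],"angular":[0,0,0]},{"xyz":[-0.1,0.15,2],"angular":[0,0,0]},{"xyz":[-0.1,0.15,3],"angular":[0,0,0]},{"xyz":[-0.1,0.15,4],"angular":[0,0,0]},{"xyz":[-0.1,0.15,4.3],"angular":[0,0,0]},{"xyz":[-0.1,0.15,4.3],"angular":[0,0,0]},{"xyz":[-0.1,0.15,4.3],"angular":[0,0,0]},{"xyz":[-0.1,0.15,4.3],"angular":[0,0,0]},{"xyz":[-0.1,0.15,4.3],"angular":[0,0,0]},{"xyz":[-0.1,0.15,4.3],"angular":[0,0,0]}]'
python3 - <<'E'
from h import *
f=grab('wrist'); g=grab('side')
o=cv2.resize(g['color'][135:215,330:420],None,fx=4.0,fy=4.0,interpolation=cv2.INTER_CUBIC)
w=cv2.resize(f['color'][110:190,280:360],None,fx=4,fy=4,interpolation=cv2.INTER_CUBIC)
cv2.imwrite('pics/c3.png',np.hstack([o,w])[:,:,::-1])
E
```

```text
clock: 6.55
eef_pos: [0.4857, 0.0837, 0.1585]
tcp_rot: [3.142, -0.0, 0.466]
contact_force: [-0.4, -0.6, -2.3]
grip_width: 0.013
finger_force: 59.0
```

View pics/c3.png

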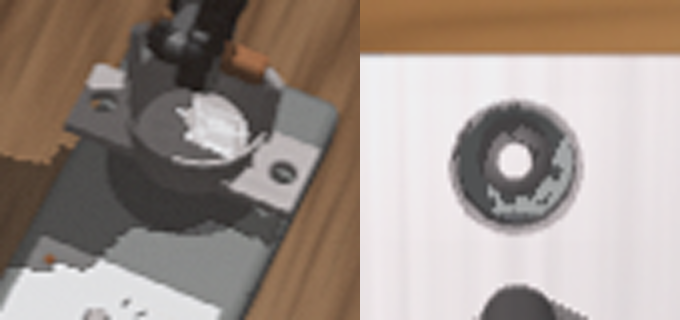

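The wrist half shows the peg tip (515,162) almost concentric in the hole (516,167). In the side half both holes sit over the pegs.

```bash
python3 - <<'E'
from h import *
f=load('wrist')
d=(plane(f,[[319,151.75]],.0755)-plane(f,[[318.75,150.5]],.060))[0]*1000
c,s=np.cos(.466),np.sin(.466);print('hole-peg in tool x,y mm',c*d[0]+s*d[1],s*d[0]-c*d[1])
E
```

```text
hole-peg in tool x,y mm 0.5988969005270316 0.1879660857231068
```

```bash
python3 -m handwheel '[{"xyz":[-0.05,0,0.4],"angular":[0,0,0]},{"xyz":[-0.05,0,0.8],"angular":[0,0,0]},{"xyz":[-0.05,0,1.2],"angular":[0,0,0]},{"xyz":[-0.05,0,1.6],"angular":[0,0,0]},{"xyz":[-0.05,0,1.9],"angular":[0,0,0]},{"xyz":[-0.05,0,2.1],"angular":[0,0,0]},{"xyz":[-0.05,0,2.2],"angular":[0,0,0]},{"xyz":[-0.05,0,2.2],"angular":[0,0,0]},{"xyz":[-0.05,0,2.2],"angular":[0,0,0]},{"xyz":[-0.05,0,2.2],"angular":[0,0,0]}]'
```

```text
clock: 7.9
eef_pos: [0.4853, 0.0835, 0.1364]
tcp_rot: [3.142, -0.0, 0.466]
contact_force: [-0.4, -0.6, -2.1]
grip_width: 0.0133
finger_force: 59.1
```

```bash
python3 -m handwheel '[{"xyz":[0,0,0.05],"angular":[0,0,0]},{"xyz":[0,0,0.1],"angular":[0,0,0]},{"xyz":[0,0,0.15],"angular":[0,0,0]},{"xyz":[0,0,0.15],"angular":[0,0,0]},{"xyz":[0,0,0.15],"angular":[0,0,0]},{"xyz":[0,0,0.15],"angular":[0,0,0]},{"xyz":[0,0,0.15],"angular":[0,0,0]},{"xyz":[0,0,0.15],"angular":[0,0,0]},{"xyz":[0,0,0.15],"angular":[0,0,0]},{"xyz":[0,0,0.15],"angular":[0,0,0]}]'
```

```text
clock: 9.15
eef_pos: [0.4852, 0.0838, 0.136]
tcp_rot: [-3.141, -0.001, 0.466]
contact_force: [-3.1, -0.3, 7.7]
grip_width: 0.0129
finger_force: 60.5
```

```bash
python3 -m handwheel '[{"xyz":[0,0,0],"angular":[0,0,0]},{"xyz":[0,0,0],"angular":[0,0,0]},{"xyz":[0,0,0],"angular":[0,0,0]},{"xyz":[0,0,0],"angular":[0,0,0]},{"xyz":[0,0,0],"angular":[0,0,0]},{"xyz":[0,0,-1],"angular":[0,0,0]},{"xyz":[0,0,-3],"angular":[0,0,0]},{"xyz":[0,0,-6],"angular":[0,0,0]},{"xyz":[0,0,-9],"angular":[0,0,0]},{"xyz":[0,0,-9],"angular":[0,0,0]}]' 0.7
python3 - <<'E'
from h import *
f=grab('wrist'); s=arm.observe()
cv2.imwrite('pics/w4.png',f['color'][:,:,::-1])
print(togo([.645,-.2275,.20]),s['tcp_rot'][2]-.234)
print(proj(f,[[.539,-.0238,.0715]]))
E
```

```text
clock: 10.4
eef_pos: [0.4868, 0.0838, 0.2276]
tcp_rot: [3.14, -0.006, 0.466]
contact_force: [0.5, -0.1, -0.6]
grip_width: 0.0601
finger_force: 0.0
[ 0.25790829 34.94523552  2.63586687] 0.23174418362268098
[[495.91287442 225.40728154]]
```

View pics/w4.png

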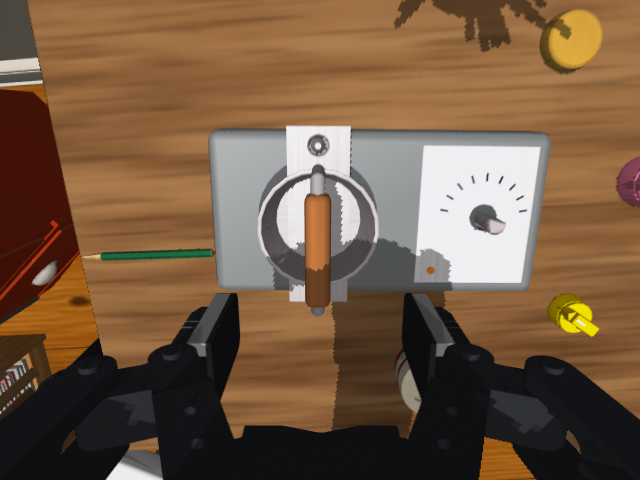

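The pan is flat with the peg through its hole (318,146), and the spindle tip is at (495,226). I'll pass over the spindle for a close look.

```bash
python3 -m handwheel '[{"xyz":[0,2,0],"angular":[0,0,0]},{"xyz":[0,5,0],"angular":[0,0,0]},{"xyz":[0,8,0],"angular":[0,0,0]},{"xyz":[0,10.5,1],"angular":[0,0,0]},{"xyz":[0,12.3,2],"angular":[0,0,0]},{"xyz":[0,12.3,3],"angular":[0,0,0]},{"xyz":[0,12.3,4],"angular":[0,0,0]},{"xyz":[0,12.3,4],"angular":[0,0,0]},{"xyz":[0,12.3,4],"angular":[0,0,0]},{"xyz":[0,12.3,4],"angular":[0,0,0]}]'
python3 - <<'E'
from h import *
f=grab('wrist'); s=arm.observe()
p=proj(f,[[.539,-.0238,.0715]])[0];print(p,s['eef_pos'],s['tcp_rot'])
x,y=(p-45).astype(int);print(x,y)
cv2.imwrite('pics/sp.png',cv2.resize(f['color'][y:y+90,x:x+90],None,fx=6,fy=6,interpolation=cv2.INTER_CUBIC)[:,:,::-1])
E
```

```text
clock: 11.7
eef_pos: [0.5407, -0.0261, 0.1853]
tcp_rot: [3.141, -0.001, 0.466]
contact_force: [-0.1, -0.1, -0.8]
grip_width: 0.0598
finger_force: 0.0
[316.68660543 240.15148118] [ 0.54067885 -0.02613591  0.18532118] [ 3.14123931e+00 -9.84971861e-04  4.66259640e-01]
271 195
```

View pics/sp.png

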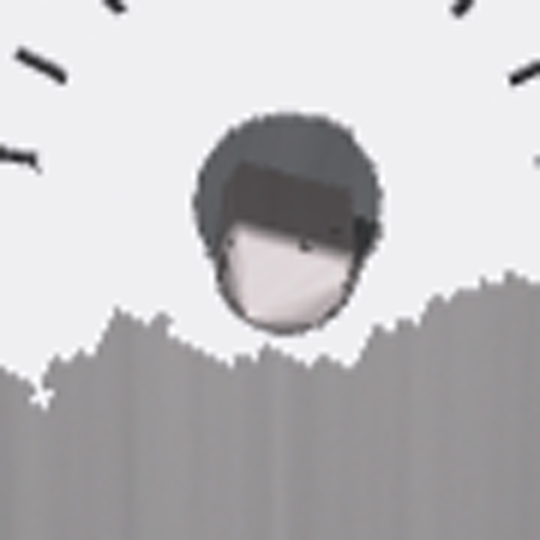

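The crop shows the spindle's flat as an edge from (232,225) to (352,250), facing up, with the tip centred near (287,260).

```bash
python3 - <<'E'
from h import *
f=load('wrist'); q=lambda u,v:[271+u/6,195+v/6]
a=plane(f,[q(232,225),q(352,250)],.0705); d=a[1]-a[0]; print('flat normal yaw',np.arctan2(d[0],-d[1]), 'edge mid',a.mean(0))
b=plane(f,[q(235,163),q(355,188)],.05); d=b[1]-b[0]; print(np.arctan2(d[0],-d[1]))
print('axis',plane(f,[q(287,260)],.069))
s=arm.observe();print(togo([.645,-.2275,.17]),s['tcp_rot'][2]-.234)
E
```

```text
flat normal yaw 0.2543326902568769 edge mid [ 0.54253071 -0.02396576  0.0705    ]
0.25578828504145246
axis [[ 0.5398885  -0.02473794  0.069     ]]
[ 0.26475053 22.67616535  1.54039211] 0.23225963995705154
```

```bash
python3 -m handwheel '[{"xyz":[0,2,0],"angular":[0,0,0.03]},{"xyz":[0,5,0],"angular":[0,0,0.06]},{"xyz":[0,8.5,0],"angular":[0,0,0.1]},{"xyz":[0.1,12.5,0],"angular":[0,0,0.14]},{"xyz":[0.2,16,0.5],"angular":[0,0,0.18]},{"xyz":[0.25,19,1],"angular":[0,0,0.21]},{"xyz":[0.25,21.5,1.5],"angular":[0,0,0.23]},{"xyz":[0.25,22.7,1.5],"angular":[0,0,0.23]},{"xyz":[0.25,22.7,1.5],"angular":[0,0,0.23]},{"xyz":[0.25,22.7,1.5],"angular":[0,0,0.23]}]'
python3 - <<'E'
from h import *
f=grab('wrist'); s=arm.observe();print(s['eef_pos'],s['tcp_rot'])
print(proj(f,[[.645,-.2275,.043]]))
cv2.imwrite('pics/k1.png',cv2.resize(f['color'][130:330,220:420],None,fx=3,fy=3,interpolation=cv2.INTER_CUBIC)[:,:,::-1])
E
```

```text
clock: 13.0
eef_pos: [0.6447, -0.2269, 0.1701]
tcp_rot: [-3.14, -0.0, 0.237]
contact_force: [-0.5, 0.1, 0.2]
grip_width: 0.0597
finger_force: 0.0
[ 0.64470216 -0.2266614   0.17017578] [-3.14053121e+00 -4.80184068e-04  2.37538803e-01]
[[322.19541825 232.5907615 ]]
```

View pics/k1.png

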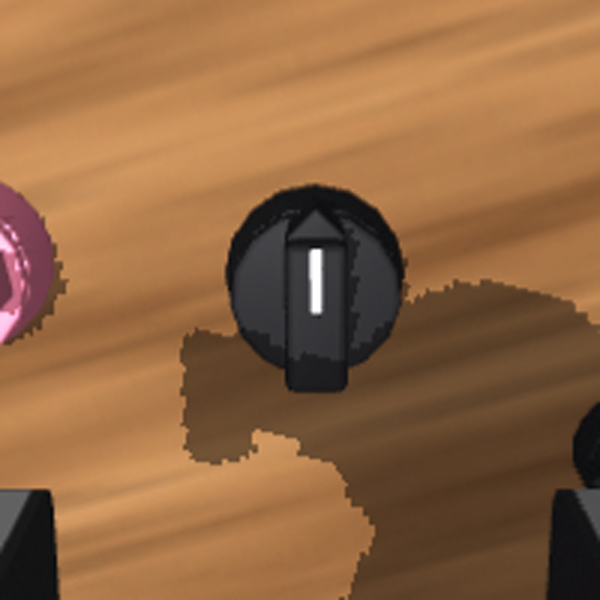

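The knob's bar is straight in the view, centred at crop (317,300), with the nose pointing up (tool +x).

```bash
python3 - <<'E'
from h import *
f=load('wrist'); q=lambda u,v:[220+u/3,130+v/3]
p=plane(f,[q(317,300)],.043)[0];print(p,plane(f,[q(316,277)],.012)); print(togo([p[0],p[1],.0525]))
E
```

```text
[ 0.6470937  -0.22916867  0.043     ] [[ 0.64422542 -0.22996637  0.012     ]]
[ 0.16778934  0.31245322 11.76733535]
```

```bash
python3 -m handwheel '[{"xyz":[0.05,0.3,3],"angular":[0,0,0]},{"xyz":[0.05,0.3,6.5],"angular":[0,0,0]},{"xyz":[0.05,0.3,9.5],"angular":[0,0,0]},{"xyz":[0.05,0.3,11.3],"angular":[0,0,0]},{"xyz":[0.05,0.3,11.75],"angular":[0,0,0]},{"xyz":[0.05,0.3,11.75],"angular":[0,0,0]},{"xyz":[0.05,0.3,11.75],"angular":[0,0,0]},{"xyz":[0.05,0.3,11.75],"angular":[0,0,0]},{"xyz":[0.05,0.3,11.75],"angular":[0,0,0]},{"xyz":[0.05,0.3,11.75],"angular":[0,0,0]}]'
python3 -m handwheel '[{"xyz":[0,0,0],"angular":[0,0,0]},{"xyz":[0,0,0],"angular":[0,0,0]},{"xyz":[0,0,0],"angular":[0,0,0]},{"xyz":[0,0,0],"angular":[0,0,0]},{"xyz":[0,0,0],"angular":[0,0,0]},{"xyz":[0,0,0],"angular":[0,0,0]},{"xyz":[0,0,0],"angular":[0,0,0]},{"xyz":[0,0,0],"angular":[0,0,0]},{"xyz":[0,0,0],"angular":[0,0,0]},{"xyz":[0,0,0],"angular":[0,0,0]}]' 0 60
python3 -m handwheel '[{"xyz":[0,0,-2],"angular":[0,0,0]},{"xyz":[0,0,-5],"angular":[0,0,0]},{"xyz":[0,0,-8],"angular":[0,0,0]},{"xyz":[0,0,-8],"angular":[0,0,0]},{"xyz":[0,0,-8],"angular":[0,0,0]},{"xyz":[0,0,-8],"angular":[0,0,0]},{"xyz":[0,0,-8],"angular":[0,0,0]},{"xyz":[0,0,-8],"angular":[0,0,0]},{"xyz":[0,0,-8],"angular":[0,0,0]},{"xyz":[0,0,-8],"angular":[0,0,0]}]'
python3 - <<'E'
from h import *
f=grab('wrist'); s=arm.observe();print(s['eef_pos'],s['tcp_rot'])
cv2.imwrite('pics/k2.png',cv2.resize(f['color'][220:480,190:450],None,fx=2.3,fy=2.3,interpolation=cv2.INTER_CUBIC)[:,:,::-1])
print(togo([.540,-.0245,.1325]),s['tcp_rot'][2]-.255)
E
```

```text
clock: 14.3
eef_pos: [0.6459, -0.231, 0.0526]
tcp_rot: [3.142, -0.0, 0.236]
contact_force: [-0.8, 0.1, -0.5]
grip_width: 0.06
finger_force: 0.0
clock: 15.55
eef_pos: [0.6458, -0.2309, 0.0524]
tcp_rot: [-3.142, -0.0, 0.236]
contact_force: [-0.3, 0.2, 1.6]
grip_width: 0.0114
finger_force: 62.0
clock: 16.8
eef_pos: [0.6458, -0.2309, 0.1323]
tcp_rot: [-3.142, 0.0, 0.236]
contact_force: [-0.2, 0.3, -1.1]
grip_width: 0.0112
finger_force: 61.9
[ 0.64585944 -0.23089884  0.1323148 ] [-3.14151632e+00 -6.40616226e-05  2.35853388e-01]
[-5.46989389e+00 -2.25421237e+01 -1.71496960e-02] -0.019146612397204943
```

View pics/k2.png

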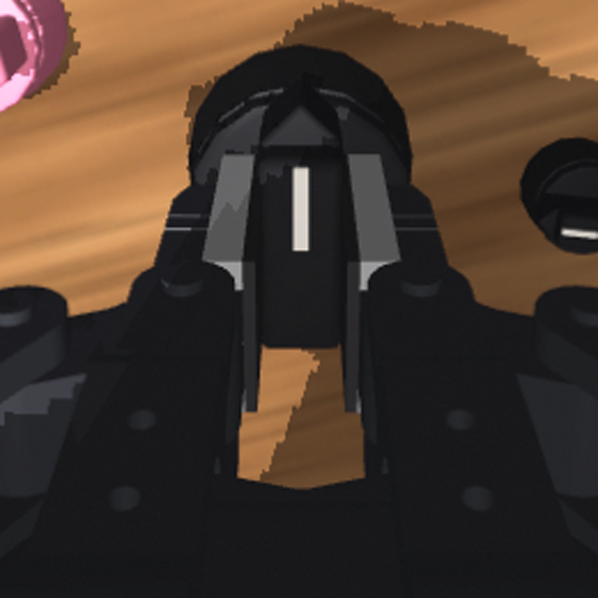

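The knob is held straight between the pads, with its nose forward (301,110).

```bash
python3 - <<'E'
from h import *
f=load('wrist'); s=arm.observe(); q=lambda u,v:[190+u/2.3,220+v/2.3]
y=s['tcp_rot'][2]; X=np.array([np.cos(y),np.sin(y),0]);Y=np.array([np.sin(y),-np.cos(y),0])
for p,z,o in((q(301,346),.1229,.016),(q(301,45),.0799,-.021)):
    k=plane(f,[p],z)[0]+o*X; d=k-s['eef_pos']; print(k,'rel tool x,y mm',d@X*1e3,d@Y*1e3)
Rt=R.from_euler('xyz',s['tcp_rot']).as_matrix();Mc=np.array(f['cam_to_world']);print('cam in tool',Rt.T@(Mc[:3,3]-s['eef_pos']))
E
```

```text
[ 0.64448735 -0.23123478  0.1229    ] rel tool x,y mm -1.4126065823080025 0.006017823975722933
[ 0.64275769 -0.23161132  0.0799    ] rel tool x,y mm -3.1823631656998304 -0.03204520049544015
cam in tool [ 0.06825654 -0.0001291  -0.11768586]
```

```bash
python3 -m handwheel '[{"xyz":[-0.3,-1.5,-1],"angular":[0,0,0]},{"xyz":[-1,-4.5,-2],"angular":[0,0,0]},{"xyz":[-2,-8.5,-2],"angular":[0,0,-0.01]},{"xyz":[-3,-12.5,-2],"angular":[0,0,-0.01]},{"xyz":[-4,-16.5,-2],"angular":[0,0,-0.02]},{"xyz":[-4.8,-20,-2],"angular":[0,0,-0.02]},{"xyz":[-5.3,-22,-1],"angular":[0,0,-0.02]},{"xyz":[-5.3,-22.6,0],"angular":[0,0,-0.02]},{"xyz":[-5.3,-22.6,0],"angular":[0,0,-0.02]},{"xyz":[-5.3,-22.6,0],"angular":[0,0,-0.02]}]'
python3 - <<'E'
from h import *
s=arm.observe();print(s['eef_pos'],s['tcp_rot'],togo([.5417,-.0241,.1125]))
E
```

```text
clock: 18.1
eef_pos: [0.5422, -0.0248, 0.1326]
tcp_rot: [3.141, -0.001, 0.254]
contact_force: [-0.5, -0.5, -0.2]
grip_width: 0.0112
finger_force: 61.9
[ 0.54215592 -0.02484846  0.13260628] [ 3.14055034e+00 -8.12028062e-04  2.54008928e-01] [-0.02695367 -0.08599626  2.01051835]
```

```bash
python3 -m handwheel '[{"xyz":[-0.03,-0.08,0.4],"angular":[0,0,0]},{"xyz":[-0.03,-0.08,0.7],"angular":[0,0,0]},{"xyz":[-0.03,-0.08,0.9],"angular":[0,0,0]},{"xyz":[-0.03,-0.08,1.0],"angular":[0,0,0]},{"xyz":[-0.03,-0.08,1.1],"angular":[0,0,0]},{"xyz":[-0.03,-0.08,1.2],"angular":[0,0,0]},{"xyz":[-0.03,-0.08,1.3],"angular":[0,0,0]},{"xyz":[-0.03,-0.08,1.3],"angular":[0,0,0]},{"xyz":[-0.03,-0.08,1.3],"angular":[0,0,0]},{"xyz":[-0.03,-0.08,1.3],"angular":[0,0,0]}]'
```

```text
clock: 19.35
eef_pos: [0.5412, -0.023, 0.1194]
tcp_rot: [3.141, -0.0, 0.256]
contact_force: [0.6, -0.5, -0.6]
grip_width: 0.0114
finger_force: 61.9
```

```bash
python3 -m handwheel '[{"xyz":[0,0,0.2],"angular":[0,0,0]},{"xyz":[0,0,0.4],"angular":[0,0,0]},{"xyz":[0,0,0.6],"angular":[0,0,0]},{"xyz":[0,0,0.8],"angular":[0,0,0]},{"xyz":[0,0,1.0],"angular":[0,0,0]},{"xyz":[0,0,1.1],"angular":[0,0,0]},{"xyz":[0,0,1.2],"angular":[0,0,0]},{"xyz":[0,0,1.2],"angular":[0,0,0]},{"xyz":[0,0,1.2],"angular":[0,0,0]},{"xyz":[0,0,1.2],"angular":[0,0,0]}]'
```

```text
clock: 20.6
eef_pos: [0.5411, -0.023, 0.1073]
tcp_rot: [3.141, -0.0, 0.256]
contact_force: [0.9, -1.4, -0.9]
grip_width: 0.0115
finger_force: 61.9
```

Engaged with no force. Next I'll press it home and through the 6 mm to the stop.

```bash
python3 -m handwheel '[{"xyz":[0,0,0.1],"angular":[0,0,0]},{"xyz":[0,0,0.2],"angular":[0,0,0]},{"xyz":[0,0,0.3],"angular":[0,0,0]},{"xyz":[0,0,0.4],"angular":[0,0,0]},{"xyz":[0,0,0.5],"angular":[0,0,0]},{"xyz":[0,0,0.6],"angular":[0,0,0]},{"xyz":[0,0,0.7],"angular":[0,0,0]},{"xyz":[0,0,0.7],"angular":[0,0,0]},{"xyz":[0,0,0.7],"angular":[0,0,0]},{"xyz":[0,0,0.7],"angular":[0,0,0]}]'
```

```text
clock: 21.85
eef_pos: [0.5412, -0.0229, 0.1005]
tcp_rot: [3.141, -0.0, 0.256]
contact_force: [1.0, -1.8, 5.2]
grip_width: 0.0112
finger_force: 62.6
```

```bash
python3 -m handwheel '[{"xyz":[0,0,0.05],"angular":[0,0,0]},{"xyz":[0,0,0.1],"angular":[0,0,0]},{"xyz":[0,0,0.15],"angular":[0,0,0]},{"xyz":[0,0,0.2],"angular":[0,0,0]},{"xyz":[0,0,0.2],"angular":[0,0,0]},{"xyz":[0,0,0.2],"angular":[0,0,0]},{"xyz":[0,0,0.2],"angular":[0,0,0]},{"xyz":[0,0,0.2],"angular":[0,0,0]},{"xyz":[0,0,0.2],"angular":[0,0,0]},{"xyz":[0,0,0.2],"angular":[0,0,0]}]'
```

```text
clock: 23.1
eef_pos: [0.5413, -0.023, 0.0993]
tcp_rot: [3.141, -0.001, 0.256]
contact_force: [-0.1, -2.6, 8.9]
grip_width: 0.0115
finger_force: 63.4
```

```bash
python3 -m handwheel '[{"xyz":[0,0,0.05],"angular":[0,0,0]},{"xyz":[0,0,0.1],"angular":[0,0,0]},{"xyz":[0,0,0.1],"angular":[0,0,0]},{"xyz":[0,0,0.1],"angular":[0,0,0]},{"xyz":[0,0,0.1],"angular":[0,0,0]},{"xyz":[0,0,0.1],"angular":[0,0,0]},{"xyz":[0,0,0.1],"angular":[0,0,0]},{"xyz":[0,0,0.1],"angular":[0,0,0]},{"xyz":[0,0,0.1],"angular":[0,0,0]},{"xyz":[0,0,0.1],"angular":[0,0,0]}]'
```

```text
clock: 24.35
eef_pos: [0.5413, -0.0229, 0.0992]
tcp_rot: [3.141, -0.001, 0.256]
contact_force: [-2.3, -2.5, 15.4]
grip_width: 0.0114
finger_force: 64.2
```

```bash
python3 -c "
from workcell import arm
print(arm.close_job())"
```

```text
the job is handed in; nothing more can be done
None
```

The job is handed in at about 24 s: the pan was seen flat over the pegs after release. The knob is on the spindle and held pressed to its hard stop; I judged that from force and height, not a picture.

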